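Load the drying pile of rough-turned dishes

TASK

Turn the drying base's thermostat back to off, then pile every loose rough-turned dish that is there onto the pile on the base, tenon up, straight above one another, the largest first and the smallest last; nobody knows how high the pile is, so let each dish touch down and rest on the pile before you let go of it. Then set the iron weight down on the topmost dish in the same way so that they dry flat, and last turn the dial's pointer to the red rider. Leave the tools and other things on the bench where they are.

Things in the scene. Friction and masses are not known exactly. Their poses are not given: they have to be found in the camera images.
- unit: The green drying base: a fixed sheet-metal fan-heater box 360 x 220 x 60 mm high. Origin: centre of its underside; x runs along its length, away from the robot at yaw 0. The pile stands on its slotted deck at x = +80 mm, the thermostat dial sits on the deck at x = -120 mm.
- pile_foot (a point): Point on the drying base's deck (60 mm above the bench) on the axis of the pile. Some dishes of about 122 mm diameter, of the same shape as the loose ones, are already piled here, tenon up, and do not move; how high this pile is differs from start to start and is not told: the flat back of its top dish (the face that carries the next rim) lies 24 to 51 mm above this point, and its tenon stands 9 mm above that.
- dial (a joint): Thermostat dial: round black skirt 60 mm across and 10 mm high with a bar grip on it, 46 mm long, 12 mm wide and 26 mm high; upright axis, stiff enough to stay where it is left. Value in rad: 0 = off (pointer to the white dot on the deck, towards the pile), growing as it turns clockwise seen from above; stops at 0 and 4.7.
- dial_grip (a point): Centre of the dial's bar grip, on the dial axis, 88 mm above the bench (26 mm above the skirt's underside, 9 mm below the bar's top). The bar points along the line from here to dial_tip. The white pointer line is on the half of the bar towards dial_tip.
- dial_tip (a point): End of the dial's white pointer, at the skirt's edge, 30 mm from the dial axis.
- rider_tip (a point): Red set-point rider clipped to the edge of the white scale plate, somewhere round it; this point lies 30 mm from the dial axis, exactly where the pointer's end is when the dial stands at the rider (1.6 to 3.4 rad clockwise from off). The rider is in nobody's way: low, and outside the skirt.
- weight: Dark iron flat weight, about 0.75 kg: disc 90 mm diameter and 22 mm high with an 11 mm deep, 56 mm wide recess underneath that goes over a tenon; on its top a round upright knob 30 mm wide that ends 53 mm above the underside. Origin: centre of the underside, z up. Stands on the bench at the start.
- dish1: Rough-turned dark brown wooden dish, 118 mm diameter, lying rim down, tenon up; may be absent. From underside to flat back 17 mm; on the back a round chucking tenon 36 mm diameter, 9 mm high, to grip it by. Underneath a round recess 11 mm deep and 56 mm wide: piled up, the flat rim stands on the back of the dish below, whose tenon sits in the recess with 10 mm of play all round, so each dish adds 17 mm. Origin: centre of the underside (rim plane), z up. Mass 45 to 160 g.
- dish2: Rough-turned light yellowish wooden dish, 110 mm diameter, lying rim down, tenon up; may be absent. From underside to flat back 17 mm; on the back a round chucking tenon 36 mm diameter, 9 mm high, to grip it by. Underneath a round recess 11 mm deep and 56 mm wide: piled up, the flat rim stands on the back of the dish below, whose tenon sits in the recess with 10 mm of play all round, so each dish adds 17 mm. Origin: centre of the underside (rim plane), z up. Mass 45 to 160 g.
- dish3: Rough-turned reddish brown wooden dish, 102 mm diameter, lying rim down, tenon up; may be absent. From underside to flat back 17 mm; on the back a round chucking tenon 36 mm diameter, 9 mm high, to grip it by. Underneath a round recess 11 mm deep and 56 mm wide: piled up, the flat rim stands on the back of the dish below, whose tenon sits in the recess with 10 mm of play all round, so each dish adds 17 mm. Origin: centre of the underside (rim plane), z up. Mass 45 to 160 g.
- dish4: Rough-turned tan wooden dish, 94 mm diameter, lying rim down, tenon up; may be absent. From underside to flat back 17 mm; on the back a round chucking tenon 36 mm diameter, 9 mm high, to grip it by. Underneath a round recess 11 mm deep and 56 mm wide: piled up, the flat rim stands on the back of the dish below, whose tenon sits in the recess with 10 mm of play all round, so each dish adds 17 mm. Origin: centre of the underside (rim plane), z up. Mass 45 to 160 g.
- dish5: Rough-turned pale cream wooden dish, 86 mm diameter, lying rim down, tenon up; may be absent. From underside to flat back 17 mm; on the back a round chucking tenon 36 mm diameter, 9 mm high, to grip it by. Underneath a round recess 11 mm deep and 56 mm wide: piled up, the flat rim stands on the back of the dish below, whose tenon sits in the recess with 10 mm of play all round, so each dish adds 17 mm. Origin: centre of the underside (rim plane), z up. Mass 45 to 160 g.
- gouge: Bystander: bowl gouge with a dark wooden handle, 420 mm long, at the far edge. Leave it where it is.
- wax_tin: Bystander: round tin of wax, 77 mm wide, 38 mm high. Leave it where it is.
- calipers: Bystander: sliding calipers, 230 mm long, lying flat. Leave it where it is.
- chuck_key: Bystander: steel T-shaped chuck key, 120 mm long, lying flat. Leave it where it is.
- blank: Bystander: square wooden turning blank 75 x 75 x 50 mm high. Leave it where it is.
- wax_puck: Bystander: yellow wax puck, 36 mm wide, 22 mm high. Leave it where it is.
- live_centre: Bystander: steel cone centre, 28 mm wide, 36 mm high. Leave it where it is.
- sand_block: Bystander: cork sanding block 95 x 55 x 28 mm high. Leave it where it is.
There are look-alikes about, which are no part of the job. What is shaped like the dish1 but green is not meant. What is shaped like the dish5 but blue is not meant.

How it is judged:
By the outcome, as a careful person would: the job done as asked, in the order asked, and still so for the second after the job is handed in, with the robot touching nothing.
Of dish1, dish2, dish3, dish4, dish5 only 3 to 5 are there at a start; the rules pass over those that are not, and their reading is None.
At some moment in a run one of dish1, dish2, dish3, dish4, dish5, weight may be knocked a few centimetres aside while the robot is not near it.
Once in a run the grip may slacken for a moment while it holds something.
It also fails if it takes over 210 s, if anything falls off the work surface, if the arm or the gripper's body presses on something with over 40 N, if the wrist force passes 120 N, or if a joint passes its speed limit or range.

ROBOT

A 7-joint arm with a two-finger parallel gripper is mounted at the origin on the work surface. World frame = base frame: x ahead of the robot, y to its left, z up, the work surface at z = 0. Lengths are in mm, angles in rad, forces in N, time in s.
With the tool pointing down it reaches from about 400 to 900 mm from the base axis. Payload 5.5 kg.
Tool frame: the origin (TCP) lies midway between the tips of the shut fingers; the grasp point (between the pads) lies robot.grip_depth behind it (robot.grip_depth is the distance from the TCP to the grasp point, in mm); y points along the fingers, x is the direction in which the jaws open and shut, and the axes are right-handed (so a half turn about y gives the same grasp; the last joint's range is limited). The gripper opens to 85 mm and grips with 20 to 120 N. Pads are 22 mm wide; open, the fingers measure 114 mm over their backs; the gripper's body (76 mm by 85 mm) begins 54 mm behind the grasp point. The pads swing forward as they close: fully open they stand 13 mm farther back than shut.
Start: joints at [-1.034, 0.501, -0.427, 1.55, 0.221, 1.138, -0.21], TCP at [175.716, 625.798, 231.31] pointing down, gripper open.
Joint ranges: [-2.88, 2.88], [-0.31, 2.03], [-1.54, 1.56], [0.2, 2.42], [-1.41, 4.55], [0.19, 2.02], [-2.57, 2.57]. Speed limits (rad/s): [2.57, 2.57, 3.14, 3.14, 3.14, 3.14, 3.14].

INTERFACE

Orientations are given as a unit quaternion [x, y, z, w].
In Python, from cell import robot gives the robot as it stands. Calls block until the motion is done:
- robot.goto(position, orientation): joint-space move of the TCP to a pose.
- robot.line_to(position, attitude=None, rate=150): straight line of the TCP; attitude=None keeps the orientation; rate is the mean speed in mm/s.
- robot.move_joints(angles): joint-space move.
- robot.gripper_to(opening): opening from 0.0 (shut) to 1.0 (fully open); the grip force is fixed at half the most; returns when the fingers have stopped.
- robot.dwell(seconds).
- robot.ik(position, orientation): joint angles nearest the present ones, or None.
- robot.get_obs(): the state.
- robot.capture(name): name is "scene" or "top" or "wrist"; returns (picture, depth): 480x640x3 uint8, red, green, blue; 480x640 float32, mm along the optical axis (not along the pixel's ray), 0 where there is no reading.
- robot.get_calibration(name): a dict with "camera_matrix" (3x3 intrinsics, pixels), "rvec" (rotation vector, rad) and "tvec" (3), from world to camera coordinates, as OpenCV has them. Camera axes: x right, y down, z forward; pixel columns grow to the right and rows downward; lengths in mm; the calibration is good to about 2 mm. A picture is of the moment at which its call begins: read the wrist's pose just before it. get_calibration takes no time and is no camera call; for the wrist camera it gives the pose at the moment of the call.
A pose or a line that the arm cannot do raises robot.PlanningError and nothing moves.
- robot.close_job(): hands the job in, once; it reports no verdict.
The state is a dict: "time_s": time; "joint_pos": joint angles; "dq": joint speeds; "joint_torque": joint torques, N m; "position": TCP position; "tcp_rot": TCP orientation; "force": force on the tool from outside, world axes, zero at the start; "moment": the same for the moment, N m; "finger_gap": opening from 0.0 (shut) to 1.0 (fully open).
Only numpy, scipy, OpenCV 4.12 (cv2) and the standard library are available. Lean on these libraries where they do the work, as an engineer would, in place of code of your own. Each camera call takes 0.05 s, during which the arm holds its last target. There are 200 camera calls.

## Working session

There is one attempt and no reset: what is moved stays moved. The work goes in short steps, each a Python script; the robot and the scene stay as the last script left them, time stands still between calls to the robot, and variables do not carry over. Pictures are saved under pics/ and viewed, about 12 in all and at most 16, crops included, and the job is handed in when it is done.

```bash
ls; mkdir -p pics; cat > h.py <<'E'
import numpy as np, cv2
from cell import robot
def snap(n):
    c=robot.get_calibration(n); im,d=robot.capture(n); return c,im,d
def ray(c,uv,z):
    """pixels (N,2) -> world points on plane z"""
    K=c["camera_matrix"];R=cv2.Rodrigues(np.array(c["rvec"],float))[0];t=np.array(c["tvec"],float).ravel()
    uv=np.atleast_2d(uv).astype(float)
    d=np.c_[uv,np.ones(len(uv))]@np.linalg.inv(K).T@R
    o=-R.T@t
    return o+d*((z-o[2])/d[:,2])[:,None]
def cloud(c,d):
    K=np.array(c["camera_matrix"]);R=cv2.Rodrigues(np.array(c["rvec"],float))[0];t=np.array(c["tvec"],float).ravel()
    v,u=np.mgrid[:480,:640]
    p=np.stack([(u-K[0,2])/K[0,0]*d,(v-K[1,2])/K[1,1]*d,d],-1)
    return (p-t)@R
def save(n,im): cv2.imwrite(f"pics/{n}.png",im[:,:,::-1])
E
python3 - <<'E'
from h import *
print(robot.get_obs(),robot.grip_depth)
for n in("top","scene"):
    c,im,d=snap(n);save(n+"0",im);np.savez(n+"0.npz",im=im,d=d)
    print(n,c, -cv2.Rodrigues(np.array(c["rvec"]))[0].T@np.array(c["tvec"]).ravel(),(d>0).mean())
E
```

```text
pics
{'time_s': 0.0, 'joint_pos': array([-1.03379356,  0.50184535, -0.42675111,  1.55146354,  0.22077534,
        1.1383175 , -0.21028057]), 'dq': array([ 0.00043297,  0.00024581, -0.00143109, -0.00137608, -0.00107724,
       -0.0004433 ,  0.00012489]), 'joint_torque': array([ 1.91363215e-04, -5.69514585e+01, -5.81596702e+00, -2.80939060e+01,
        1.07028932e-02,  1.19823636e-02, -2.51144215e-06]), 'position': array([175.62499549, 625.08744387, 230.25174848]), 'tcp_rot': array([ 0.56395782,  0.42652057, -0.42766622, -0.56314597]), 'force': array([ 0.43245918, -0.45963247, -0.87489888]), 'moment': array([-0.00284377,  0.02444985, -0.01092264]), 'finger_gap': 1.0010471001247927} 18.700000000000003
top {'camera_matrix': array([[525.69126421,   0.        , 323.93815419],
       [  0.        , 525.69126421, 238.8538625 ],
       [  0.        ,   0.        ,   1.        ]]), 'rvec': array([ 2.11734969, -2.15765881,  0.12708339]), 'tvec': array([ -38.46929729,  502.71988712, 1003.19483081])} [ 355.4554738   -69.97616061 1062.71434704] 0.9960384114583334
scene {'camera_matrix': array([[529.21537956,   0.        , 317.21885721],
       [  0.        , 529.21537956, 237.19083803],
       [  0.        ,   0.        ,   1.        ]]), 'rvec': array([ 2.17505999,  1.35107833, -0.45423543]), 'tvec': array([-166.99775994, -338.94168487, 1408.58813002])} [1075.97742437 -340.24507031  923.79441002] 0.9958658854166667
```

View pics/top0.png

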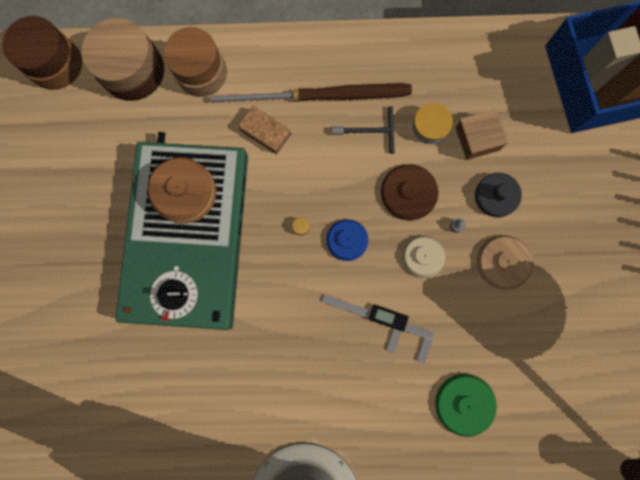

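View pics/scene0.png

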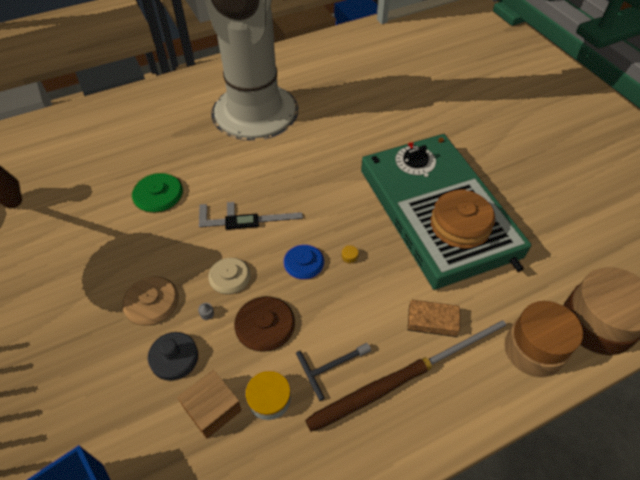

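```bash
python3 - <<'E'
from h import *
from scipy.spatial.transform import Rotation as R
print(R.from_quat(robot.get_obs()["tcp_rot"]).as_matrix().round(3))
f=np.load("top0.npz");c=robot.get_calibration("top")
P=cloud(c,f["d"])
m=(P[...,2]>8)&(P[...,2]<200)
n,l,s,ce=cv2.connectedComponentsWithStats(m.astype(np.uint8))
for i in range(1,n):
    if s[i,4]>60:
        q=l==i;p=P[q];z=np.percentile(p[:,2],[50,98]);print(ce[i].round(),s[i,2:],p[:,:2].mean(0).round(),z.round(),np.median(f["im"][q],0))
E
```

```text
[[ 0.27  -0.001 -0.963]
 [ 0.963 -0.002  0.27 ]
 [-0.002 -1.     0.   ]]
[598.  65.] [  95  131 9309] [ 822. -585.] [ 89. 177.] [21. 29. 42.]
[85. 55.] [ 162   85 8986] [878. 424.] [ 95. 100.] [76.  51.  34.5]
[194.  61.] [  64   70 3199] [859. 203.] [ 95. 100.] [116.  81.  51.]
[330.  93.] [ 202   20 2148] [809. -65.] [26. 34.] [68. 43. 30.]
[432. 122.] [  40   41 1248] [ 735. -270.] [39. 43.] [165. 125.  51.]
[264. 129.] [  52   48 1305] [735.  72.] [28. 32.] [143. 104.  71.]
[371. 129.] [ 62  47 604] [ 733. -148.] [13. 21.] [60. 57. 56.]
[481. 133.] [  53   51 1776] [ 706. -365.] [51. 55.] [139. 108.  78.]
[182. 235.] [  133   199 21084] [511. 224.] [ 61. 109.] [60. 86. 66.]
[409. 191.] [  58   56 2549] [ 598. -221.] [18. 28.] [70. 43. 28.]
[498. 194.] [  47   45 1606] [ 587. -397.] [23. 55.] [52. 52. 54.]
[300. 225.] [ 18  18 249] [532.  -0.] [22. 26.] [166. 128.  62.]
[457. 224.] [ 15  15 171] [ 527. -313.] [24. 36.] [90. 87. 82.]
[346. 239.] [  42   42 1391] [503. -93.] [17. 29.] [ 32.  61. 126.]
[423. 256.] [  44   43 1424] [ 466. -243.] [17. 28.] [176. 159. 128.]
[504. 262.] [  56   55 2356] [ 452. -404.] [17. 28.] [101.  79.  57.]
[388. 317.] [ 43  28 676] [ 347. -170.] [14. 18.] [48.  45.5 38. ]
[465. 404.] [  62   64 3016] [ 179. -312.] [17. 27.] [ 44. 106.  54.]
[303. 465.] [ 101   37 2525] [74. -1.] [14. 77.] [109. 105.  92.]
[631. 469.] [ 20  22 382] [  69. -595.] [54. 77.] [22. 14.  9.]
```

```bash
cat >> h.py <<'E'
from scipy.spatial.transform import Rotation as Rn
def down(th):
    c,s=np.cos(th),np.sin(th)
    return Rn.from_matrix([[c,0,-s],[s,0,c],[0,-1,0]]).as_quat()
def over(x,y,z,th):
    """joint-space move, choosing the half-turn equivalent nearest the middle of j7"""
    best=None
    for t in (th,th+np.pi,th-np.pi):
        j=robot.ik([x,y,z],down(t))
        if j is not None and (best is None or abs(j[6])<abs(best[0][6])): best=(j,t)
    robot.goto([x,y,z],down(best[1])); return best[1]
E
python3 - <<'E'
from h import *
c=robot.get_calibration("top")
dl=ray(c,[[173,294]],80)[0];pl=ray(c,[[181,190]],100)[0];print(dl,pl)
m=(dl+pl)/2
print(over(dl[0]+30,dl[1],290,1.57))
o=robot.get_obs();print(o["time_s"],o["joint_pos"],o["force"])
c,im,d=snap("wrist");save("w0",im);np.savez("w0.npz",im=im,d=d,**c)
print(-cv2.Rodrigues(np.array(c["rvec"]))[0].T@np.array(c["tvec"]).ravel()-o["position"],c["camera_matrix"][0,0])
E
```

```text
[396.96661287 235.72783091  80.        ] [591.32731513 218.89177753 100.        ]
1.57
1.8083 [-0.25514265  0.13457855 -0.3349636   1.87813169  0.04815125  1.1364975
  0.96399133] [ 1.05867571  0.71806539 -0.9173688 ]
[-81.76322933   1.12147742 142.78147132] 337.6189389372059
```

View pics/w0.png

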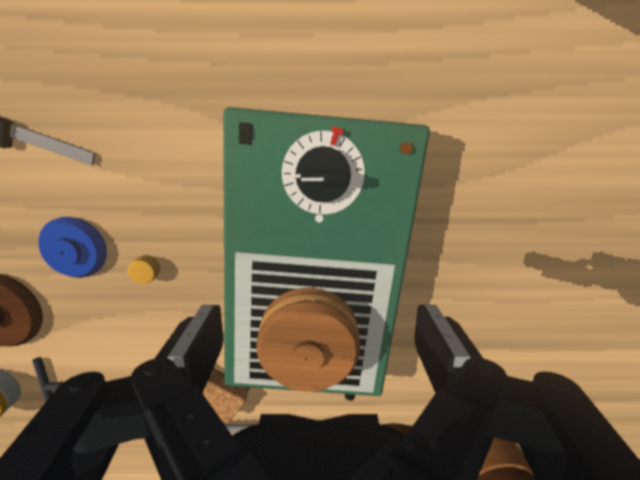

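```bash
python3 - <<'E'
from h import *
for n,x,y,z in(("wd",480,233,170),("wp",673,219,260)):
    over(x,y,z,1.57);robot.dwell(.2)
    c,im,d=snap("wrist");np.savez(n+".npz",im=im,d=d,**c);save(n,im)
    save(n+"v",cv2.resize(im[140:340,220:420],(600,600),interpolation=cv2.INTER_CUBIC))
    P=cloud(c,d)
    if n=="wp":
        q=(P[...,2]>66)&(np.hypot(P[...,0]-591,P[...,1]-219)<75)
        h,e=np.histogram(P[q][:,2],bins=np.arange(66,130,2));print(dict(zip(e,h)))
        save("wpm",np.where(q[...,None],im,0))
        for lo,hi in((np.nan,0),):pass
print(robot.get_obs()["time_s"])
E
```

```text
{np.int64(66): np.int64(0), np.int64(68): np.int64(0), np.int64(70): np.int64(0), np.int64(72): np.int64(0), np.int64(74): np.int64(0), np.int64(76): np.int64(0), np.int64(78): np.int64(0), np.int64(80): np.int64(0), np.int64(82): np.int64(0), np.int64(84): np.int64(0), np.int64(86): np.int64(0), np.int64(88): np.int64(0), np.int64(90): np.int64(0), np.int64(92): np.int64(0), np.int64(94): np.int64(7), np.int64(96): np.int64(194), np.int64(98): np.int64(599), np.int64(100): np.int64(579), np.int64(102): np.int64(933), np.int64(104): np.int64(10022), np.int64(106): np.int64(2585), np.int64(108): np.int64(6), np.int64(110): np.int64(6), np.int64(112): np.int64(483), np.int64(114): np.int64(1095), np.int64(116): np.int64(22), np.int64(118): np.int64(0), np.int64(120): np.int64(0), np.int64(122): np.int64(0), np.int64(124): np.int64(0), np.int64(126): np.int64(0)}
3.8
```

View pics/wdv.png

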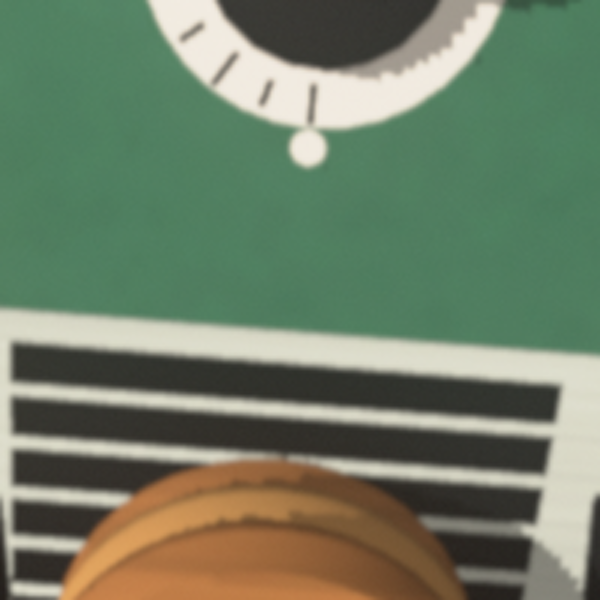

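View pics/wpv.png

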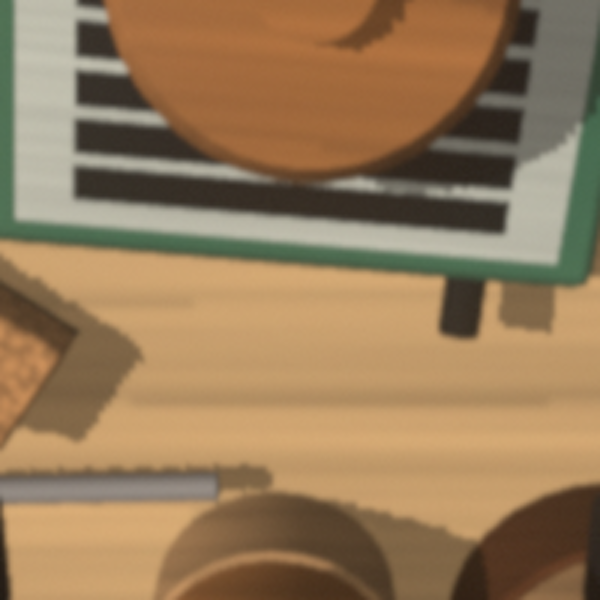

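```bash
python3 - <<'E'
from h import *
def load(n):
    f=dict(np.load(n+".npz"));return f,f["im"].astype(int),cloud(f,f["d"])
def circ(f,mask,z):
    ct=max(cv2.findContours(mask.astype(np.uint8),0,1)[0],key=len)[:,0]
    p=ray(f,cv2.convexHull(ct)[:,0],z)[:,:2]
    (c,r)=cv2.minEnclosingCircle(p.astype(np.float32)[:,None]);
    A=np.c_[2*p,np.ones(len(p))];s=np.linalg.lstsq(A,(p**2).sum(1),rcond=None)[0];return np.array(c).round(1),round(r,1),s[:2].round(1),round(float(np.sqrt(s[2]+s[0]**2+s[1]**2)),1)
for n in("w0","wd"):
    f,im,P=load(n);r,g,b=im[...,0],im[...,1],im[...,2]
    near=np.hypot(P[...,0]-397,P[...,1]-235)<60
    G=ray(f,np.array([[u,v] for v in range(480) for u in range(640)]),62).reshape(480,640,3)
    near=np.hypot(G[...,0]-397,G[...,1]-235)<50
    wh=near&(im.min(2)>120)
    blk=near&(im.max(2)<75)
    n_,l,s,ce=cv2.connectedComponentsWithStats(wh.astype(np.uint8))
    for i in range(1,n_):
        if s[i,4]>15: print(n,"white",s[i,4],ce[i].round(1),ray(f,ce[i],61)[0].round(1))
    i=1+np.argmax(s[1:,4]);print("plate",circ(f,l==i,62))
    hole=near&(l!=i)
    red=near&(r>120)&(g<70)&(b<80)
    v,u=np.nonzero(red);print("red",len(u),u.mean(),v.mean(),ray(f,[u.mean(),v.mean()],63)[0].round(1))
    bb=P[near&(P[...,2]>92)&(P[...,2]<102)];print("bar",len(bb),bb.mean(0).round(1))
    if len(bb)>20: 
        w,V=np.linalg.eigh(np.cov(bb[:,:2].T));print(w,V[:,1],bb.max(0),bb.min(0))
    gr=(g>r+15)&(g>b+5)&(P[...,2]>50)&(P[...,2]<72)
    hull=cv2.convexHull(np.argwhere(gr|wh)[:,::-1].astype(np.int32))[:,0]
    print(cv2.minAreaRect(ray(f,hull,60)[:,:2].astype(np.float32)))
for n in("w0","wp"):
    f,im,P=load(n)
    q=np.hypot(P[...,0]-591,P[...,1]-219)<75
    for z0,lo,hi in((105,102,109),(114,110,120)):
        m=(q&(P[...,2]>lo)&(P[...,2]<hi)).astype(np.uint8)
        k,l,s,ce=cv2.connectedComponentsWithStats(m);i=1+np.argmax(s[1:,4])
        print(n,z0,np.median(P[l==i][:,2]),circ(f,l==i,z0))
    x,y,w,h=200,100,300,260
f,im,P=load("wd");save("dz",cv2.resize(f["im"][20:220,200:440],(720,600)))
E
```

```text
w0 white 2651 [316.9 172.4] [394.2 236.5  61. ]
w0 white 64 [311.8 179. ] [401.3 230.9  61. ]
plate (array([398.3, 241.2]), 48.6, array([396.6, 241.4]), 45.1)
red 48 334.6666666666667 137.29166666666666 [357.4 255.2  63. ]
bar 549 [394.5 242.6  96.6]
[ 11.13868746 171.94407898] [-0.00898258  0.99995966] [401.42314102 265.68113274  99.47639755] [389.07393662 219.69437128  92.41377268]
((513.8243408203125, 231.93624877929688), (215.13592529296875, 354.71832275390625), 85.04560852050781)
wd white 7320 [322.6 116.3] [393.8 238.5  61. ]
plate (array([398.4, 240.5]), 48.8, array([396.7, 241.3]), 45.3)
red 125 347.264 58.536 [357.6 254.8  63. ]
bar 1512 [395.1 242.5  96.7]
[ 11.44638745 168.49936801] [-0.01786785  0.99984036] [401.24093016 265.40763388  99.73203218] [389.03644173 219.79405501  93.23020258]
((513.8081665039062, 232.40090942382812), (213.98043823242188, 353.6191101074219), 85.13728332519531)
w0 105 105.42455610585998 (array([591.5, 225.6]), 58.0, array([591.6, 225.7]), 57.3)
w0 114 114.37065010181124 (array([592.6, 226.3]), 19.8, array([592.9, 225.7]), 18.9)
wp 105 105.3467416450541 (array([594.2, 225.7]), 57.6, array([594.2, 225.6]), 57.1)
wp 114 114.37133253647542 (array([594.4, 225.7]), 18.0, array([594.4, 225.7]), 17.9)
```

View pics/dz.png

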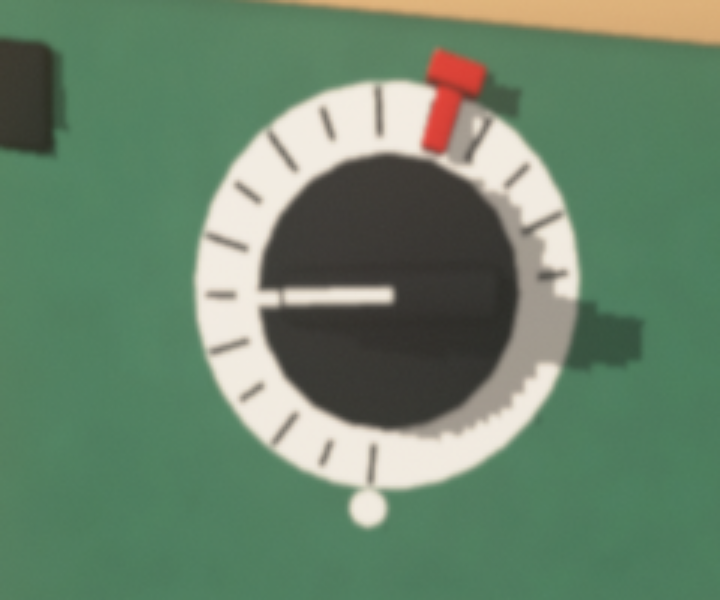

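```bash
cat >> h.py <<'E'
D=np.array([395.,242.4]); PILE=np.array([594.,225.6]); OFF=np.deg2rad(-4.9)
def ikpath(x,y,z,ths):
    """ik at each angle, seeded only by nearness; returns list or None"""
    js=[robot.ik([x,y,z],down(t)) for t in ths]
    return js
def turn(x,y,z,a,b,n):
    for t in np.linspace(a,b,n+1)[1:]: robot.goto([x,y,z],down(t))
def st(msg=""):
    o=robot.get_obs();print(msg,"t",round(o["time_s"],2),"p",o["position"].round(1),"F",o["force"].round(1),"M",o["moment"].round(2),"gap",round(o["finger_gap"],3),"j7",round(o["joint_pos"][6],2));return o
E
python3 - <<'E'
from h import *
for t in np.arange(-200,290,30):
    j=robot.ik([*D,76],down(np.deg2rad(t))); print(t,None if j is None else np.round(j,2))
E
```

```text
-200 [-0.17  0.43 -0.52  2.12  0.34  0.67  1.88]
-170 [-0.1   0.45 -0.6   2.12  0.4   0.69  2.35]
-140 [ 0.38  0.84 -1.3   2.11  0.99  1.03  2.38]
-110 [-1.58  0.92  1.35  2.16 -1.09  1.07 -1.54]
-80 [-0.83  0.39  0.26  2.14 -0.17  0.63 -1.85]
-50 [-0.75  0.38  0.16  2.14 -0.1   0.63 -1.39]
-20 [-0.66  0.38  0.06  2.14 -0.04  0.63 -0.92]
10 [-0.57  0.38 -0.05  2.14  0.03  0.63 -0.46]
40 [-0.48  0.38 -0.15  2.13  0.1   0.63  0.  ]
70 [-0.4   0.39 -0.25  2.13  0.16  0.64  0.47]
100 [-0.32  0.4  -0.34  2.13  0.21  0.65  0.94]
130 [-0.24  0.41 -0.43  2.12  0.27  0.66  1.41]
160 [-0.17  0.43 -0.52  2.12  0.34  0.67  1.88]
190 [-0.1   0.45 -0.6   2.12  0.4   0.69  2.35]
220 [ 0.38  0.84 -1.3   2.11  0.99  1.03  2.38]
250 [-1.58  0.92  1.35  2.16 -1.09  1.07 -1.54]
280 [-0.83  0.39  0.26  2.14 -0.17  0.63 -1.85]
```

```bash
python3 - <<'E'
from h import *
r=np.deg2rad
robot.goto([*D,180],down(r(.8)))
robot.line_to([*D,77]);st("down")
robot.gripper_to(0.0);st("grip")
turn(*D,77,r(.8),r(86.1),6);st("turned")
robot.gripper_to(1.0)
robot.line_to([*D,180]);st("up")
robot.goto([480,233,200],down(1.57));robot.dwell(.2)
c,im,d=snap("wrist");np.savez("wd2.npz",im=im,d=d,**c);save("dz2",cv2.resize(im[20:260,200:440],(600,600)))
P=cloud(c,d);b=P[(np.hypot(P[...,0]-395,P[...,1]-242)<40)&(P[...,2]>92)&(P[...,2]<102)]
V=np.linalg.eigh(np.cov(b[:,:2].T))[1][:,1];print(b.mean(0),np.rad2deg(np.arctan(V[1]/V[0])))
E
```

```text
down t 6.16 p [395.7 242.7  77.5] F [-0.2 -0.8 -0.1] M [-0.03 -0.02 -0.04] gap 1.002 j7 -0.62
grip t 6.83 p [394.8 242.5  77.4] F [-1.7 -1.   5.6] M [-0.17  0.38 -0.01] gap 0.129 j7 -0.62
turned t 8.75 p [393.8 241.6  77.4] F [-5.3 -2.3 11.5] M [-0.5   1.26 -0.58] gap 0.123 j7 0.66
up t 10.29 p [394.5 241.9 179.3] F [ 0.2  0.  -0.5] M [ 0.07 -0.03 -0.04] gap 0.998 j7 0.77
[394.451437   242.62263721  96.66669305] -4.86625750919825
```

View pics/dz2.png

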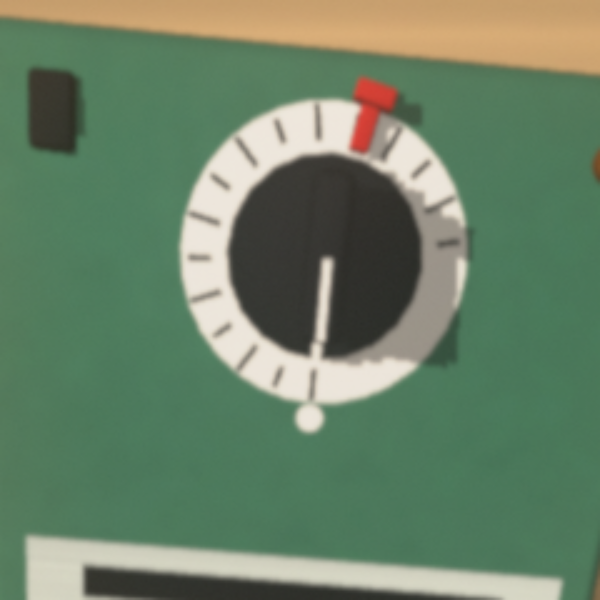

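```bash
cat >> h.py <<'E'
TH=np.pi/2
def fit(c,mask,z):
    ct=max(cv2.findContours(mask.astype(np.uint8),0,1)[0],key=len)
    p=ray(c,cv2.convexHull(ct)[:,0],z)[:,:2]
    A=np.c_[2*p,np.ones(len(p))];s=np.linalg.lstsq(A,(p**2).sum(1),rcond=None)[0]
    return s[:2],np.sqrt(s[2]+s[0]**2+s[1]**2)
def look(x,y,zt,h=9,R=45,name=None,zc=190):
    """camera over (x,y); finds the round knob/tenon whose top is near zt"""
    robot.goto([x+90,y,zt+zc],down(TH));robot.dwell(.15)
    c,im,d=snap("wrist");P=cloud(c,d)
    if name: save(name,im)
    q=(np.hypot(P[...,0]-x,P[...,1]-y)<R)
    m=(q&(np.abs(P[...,2]-zt)<h/2)).astype(np.uint8)
    k,l,s,_=cv2.connectedComponentsWithStats(m);i=1+np.argmax(s[1:,4])
    z=np.median(P[l==i][:,2]);ctr,r=fit(c,l==i,z)
    bk=P[q&(P[...,2]<zt-h/2)&(P[...,2]>zt-h*1.5)]
    print("look",ctr.round(1),"r",round(r,1),"z",round(z,1),"back",np.median(bk[:,2]).round(1) if len(bk) else None,"t",round(robot.get_obs()["time_s"],1))
    return ctr
def fz(n=4):
    v=[]
    for _ in range(n): v.append(robot.get_obs()["force"][2]); robot.dwell(.01)
    return np.mean(v)
def touch(x,y,z0,zmin,thr=4,step=1.0,rate=25):
    """descend in steps until the force from below grows by thr"""
    robot.dwell(.15);b=fz();z=z0
    while z>zmin:
        z-=step;robot.line_to([x,y,z],rate=rate)
        f=fz(2)-b
        if f>thr: print("touch z",round(z,1),"F",round(f,1));return z
    print("no touch, F",round(f,1));return None
E
python3 - <<'E'
from h import *
ctr=look(598,-221,26,name="d1")
x,y=ctr
robot.gripper_to(.6)
robot.goto([x,y,90],down(TH));robot.line_to([x,y,28]);st()
z=touch(x,y,27,10,thr=3);st()
E
```

```text
look [ 597.2 -221.5] r 17.8 z 26.0 back 17.0 t 13.0
 t 14.67 p [ 598.6 -221.4   28.8] F [-0.2 -1.2 -0.3] M [ 0.01 -0.02 -0.03] gap 0.601 j7 1.74
touch z 13.0 F 7.2
 t 18.58 p [ 597.2 -221.5   13.9] F [-2.5  0.6  7. ] M [0.17 0.54 0.01] gap 0.601 j7 1.73
```

```bash
cat >> h.py <<'E'
def grab(x,y,z,carry):
    robot.line_to([x,y,z],rate=60);robot.gripper_to(0.0);st("gripped")
    b=fz();robot.line_to([x,y,z+40],rate=100);robot.dwell(.2);print("dF lift",round(fz()-b,2));st("lift")
    robot.line_to([x,y,carry],rate=200)
E
python3 - <<'E'
from h import *
o=robot.get_obs();x,y=597.2,-221.5
grab(x,y,16,180)
robot.line_to([PILE[0],PILE[1],180],rate=300);st("over pile")
E
```

```text
gripped t 19.14 p [ 597.5 -222.1   16.6] F [-1.4 -0.7  4.5] M [-0.09  0.29  0.  ] gap 0.383 j7 1.73
dF lift -6.31
lift t 19.96 p [ 596.6 -221.3   55.2] F [-1.1 -0.9 -1.1] M [ 0.01 -0.    0.03] gap 0.387 j7 1.74
over pile t 22.37 p [594.4 223.2 179.7] F [-0.3 -0.7 -0.6] M [-0.06  0.04  0.03] gap 0.387 j7 1.01
```

```bash
cat >> h.py <<'E'
def place(x,y,zexp,up=70,thr=3):
    robot.line_to([x,y,zexp+6],rate=100);robot.dwell(.2);st("near")
    z=touch(x,y,zexp+5,zexp-8,thr=thr);o=st("on")
    if z is None: return None
    robot.gripper_to(.75);robot.dwell(.1);st("released")
    robot.line_to([x,y,z+up],rate=150);return z
E
python3 - <<'E'
from h import *
place(*PILE,121)
look(*PILE,131,R=40,name="p1",zc=160)
look(466,-243,26)
st()
E
```

```text
near t 23.25 p [594.6 225.9 127.9] F [ 0.3 -0.8 -1. ] M [-0.    0.01 -0.06] gap 0.387 j7 0.99
touch z 121.0 F 6.2
on t 24.77 p [594.1 225.6 122. ] F [-1.3 -0.9  5.2] M [-0.31  0.48 -0.03] gap 0.384 j7 0.99
released t 25.27 p [594.  225.6 120.9] F [-0.7 -0.2 -0.3] M [ 0.03 -0.03 -0.01] gap 0.753 j7 0.99
look [594.2 226.9] r 17.9 z 131.4 back 122.4 t 26.7
look [ 464.3 -243.8] r 17.9 z 26.0 back 16.9 t 28.7
 t 28.68 p [ 556.7 -241.9  216.1] F [0.  0.6 0.5] M [-0.03  0.06  0.01] gap 0.751 j7 1.85
```

```bash
cat >> h.py <<'E'
def dia(x,y):
    c,im,d=snap("wrist");P=cloud(c,d)
    m=(np.hypot(P[...,0]-x,P[...,1]-y)<70)&(P[...,2]>12)&(P[...,2]<21)
    k,l,s,_=cv2.connectedComponentsWithStats(m.astype(np.uint8));i=1+np.argmax(s[1:,4])
    ctr,r=fit(c,l==i,17);print("dia",2*r,ctr,np.median(im[l==i],0))
def job(x,y,zexp,carry):
    ctr=look(x,y,26);dia(*ctr);x,y=ctr
    robot.gripper_to(.6);robot.goto([x,y,90],down(TH));robot.line_to([x,y,30])
    grab(x,y,16,carry)
    robot.line_to([*PILE,carry],rate=300);robot.dwell(.1);o=st("over pile")
    return o["finger_gap"]>.3
E
python3 - <<'E'
from h import *
if job(452,-404,138,195):
    place(*PILE,138)
    look(*PILE,148,R=40,name="p2",zc=160)
E
```

```text
look [ 449.4 -405.5] r 17.9 z 26.0 back 17.0 t 29.6
dia 104.41955668594854 [ 449.59018927 -405.51442171] [115.  87.  59.]
gripped t 31.82 p [ 449.7 -405.9   16.7] F [-1.1  1.   5.1] M [ 0.15  0.27 -0.03] gap 0.385 j7 2.15
dF lift -6.63
lift t 32.64 p [ 448.9 -405.1   55.2] F [-1.1 -0.6 -1.7] M [ 0.   -0.06 -0.01] gap 0.387 j7 2.16
over pile t 35.89 p [594.2 224.2 195.1] F [-0.1  0.5 -0.9] M [-0.01 -0.    0.07] gap 0.383 j7 0.99
near t 36.75 p [594.6 225.9 144.9] F [ 0.2 -0.1 -1.2] M [-0.01  0.    0.01] gap 0.386 j7 0.97
touch z 138.0 F 6.7
on t 38.27 p [594.2 225.7 139. ] F [-1.9 -0.6  5.4] M [-0.24  0.4  -0.06] gap 0.385 j7 0.97
released t 38.77 p [593.9 225.6 137.8] F [-0.6  0.8 -0.3] M [-0.06  0.   -0.02] gap 0.75 j7 0.97
look [594.1 227. ] r 17.9 z 148.4 back 139.4 t 40.2
```

```bash
python3 - <<'E'
from h import *
if job(464,-244,155,212):
    place(*PILE,155)
    look(*PILE,165,R=40,name="p3",zc=160)
c,im,d=snap("top");save("top1",im)
E
```

```text
look [ 464.4 -243.9] r 17.9 z 26.0 back 16.9 t 42.2
dia 81.0839833318568 [ 464.39509275 -243.92422228] [208. 183. 140.]
gripped t 44.43 p [ 464.5 -244.    16.6] F [-1.7  1.8  5.7] M [0.16 0.37 0.02] gap 0.386 j7 1.81
dF lift -6.6
lift t 45.25 p [ 463.8 -243.6   55.3] F [-0.6  0.5 -1.4] M [-0.   -0.04 -0.  ] gap 0.388 j7 1.83
over pile t 48.06 p [594.2 223.7 212. ] F [ 0.  -1.1 -0.6] M [-0.   -0.01 -0.02] gap 0.385 j7 0.97
near t 48.92 p [594.6 225.9 161.9] F [ 0.6 -0.  -0.2] M [ 0.01  0.05 -0.05] gap 0.386 j7 0.95
touch z 155.0 F 5.6
on t 50.43 p [594.2 225.7 156. ] F [-1.6 -0.2  6.2] M [-0.26  0.44  0.02] gap 0.39 j7 0.95
released t 50.94 p [593.9 225.6 154.8] F [ 0.8 -0.7 -1.1] M [ 0.01  0.03 -0.06] gap 0.749 j7 0.95
look [594.1 227. ] r 17.9 z 165.4 back 156.2 t 52.4
```

View pics/top1.png

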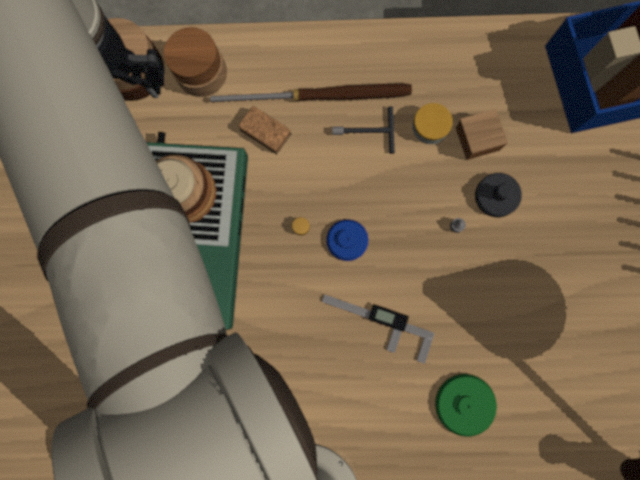

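View pics/p3.png

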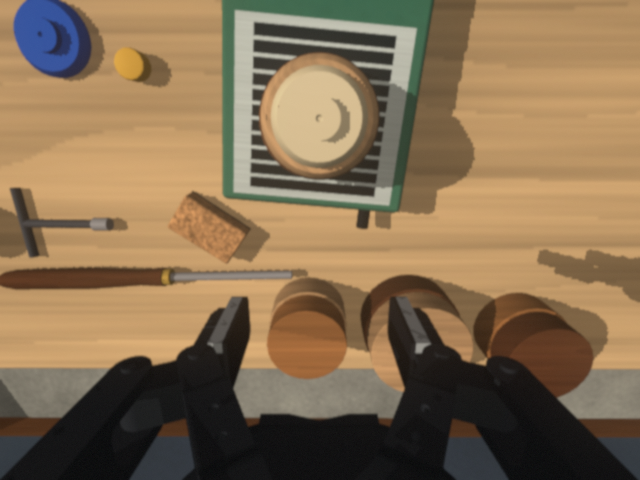

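```bash
python3 - <<'E'
from h import *
x,y=look(587,-397,53,name="wt")
robot.gripper_to(.6);robot.goto([x,y,110],down(TH));robot.line_to([x,y,50],rate=80)
grab(x,y,28,235)
robot.line_to([*PILE,235],rate=250);robot.dwell(.2);o=st("over")
E
```

```text
look [ 586.2 -399.9] r 14.7 z 52.7 back 48.4 t 54.9
gripped t 57.56 p [ 586.7 -400.5   28.8] F [ 0.3 -0.7  2.1] M [-0.18 -0.01  0.02] gap 0.331 j7 1.91
dF lift -9.66
lift t 58.38 p [ 585.6 -399.5   67.1] F [ 0.3 -0.2 -7.5] M [-0.02 -0.05  0.03] gap 0.329 j7 1.92
over t 62.21 p [594.2 225.  235. ] F [ 0.3  0.3 -6.5] M [-0.   -0.02 -0.05] gap 0.329 j7 0.95
```

```bash
python3 - <<'E'
from h import *
z=place(*PILE,184.2,thr=8,up=80)
if z: look(*PILE,209,R=40,name="p4",zc=130)
E
```

```text
near t 63.01 p [594.6 226.  191.2] F [ 0.5 -0.1 -6.6] M [ 0.    0.06 -0.02] gap 0.331 j7 0.93
touch z 184.2 F 8.5
on t 64.53 p [594.  225.6 185.1] F [-3.3 -1.8  1.7] M [-0.44  0.7   0.  ] gap 0.33 j7 0.92
released t 65.07 p [594.1 225.7 184.3] F [-0.5  0.6  0.3] M [ 0.08  0.05 -0.  ] gap 0.75 j7 0.92
look [593.8 227. ] r 14.7 z 209.1 back None t 66.5
```

View pics/p4.png

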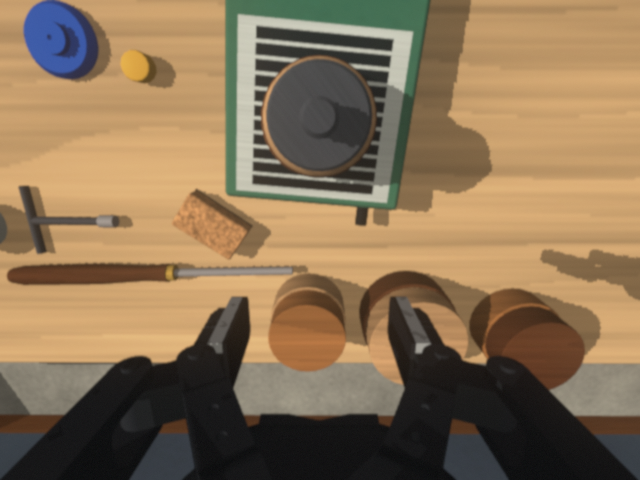

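```bash
cat >> h.py <<'E'
def dial(name):
    robot.goto([480,233,200],down(TH));robot.dwell(.2)
    c,im,d=snap("wrist");save(name,cv2.resize(im[20:260,200:440],(600,600)))
    P=cloud(c,d);b=P[(np.hypot(P[...,0]-395,P[...,1]-242)<40)&(P[...,2]>92)&(P[...,2]<102)]
    V=np.linalg.eigh(np.cov(b[:,:2].T))[1][:,1];bar=np.rad2deg(np.arctan2(V[1],V[0]))
    ctr=b[:,:2].mean(0);i=im.astype(int)
    red=(i[...,0]>110)&(i[...,1]<80)&(i[...,2]<85)&(np.hypot(P[...,0]-395,P[...,1]-242)<60)
    v,u=np.nonzero(red);z=np.median(P[red][:,2])
    for zz in (62,64,67):
        p=ray(c,np.c_[u,v],zz)[:,:2];W=np.linalg.eigh(np.cov(p.T))[1][:,1];q=p.mean(0)-D
        near=p[np.argsort(np.hypot(*(p-D).T))[:len(p)//3]].mean(0)-D
        print("rider z",zz,"dir",np.rad2deg(np.arctan2(q[1],q[0])).round(1),"axis",np.rad2deg(np.arctan(W[1]/W[0])).round(1),"inner",np.rad2deg(np.arctan2(near[1],near[0])).round(1),np.hypot(*near).round(1))
    print("bar",ctr,bar,"redz",z,len(u));return bar
E
python3 - <<'E'
from h import *
dial("dz3")
E
```

```text
rider z 62 dir 161.2 axis -19.9 inner 161.4 37.8
rider z 64 dir 161.3 axis -19.9 inner 161.5 37.5
rider z 67 dir 161.4 axis -19.9 inner 161.6 37.0
bar [394.50798754 242.62237146] 175.07513728459173 redz 68.72223417271393 240
```

```bash
python3 - <<'E'
from h import *
r=np.deg2rad
D=np.array([394.6,242.5])
def stint(a,b,n):
    robot.gripper_to(1.0)
    robot.goto([*D,180],down(r(a)));robot.line_to([*D,78.5]);robot.gripper_to(0.0);st("grip")
    turn(*D,78.5,r(a),r(b),n);robot.dwell(.2);st("turned");robot.gripper_to(1.0);robot.line_to([*D,180])
stint(85.1,-19.9,7)
stint(160.1,71.0,6)
dial("dz4");st()
E
```

```text
grip t 70.0 p [394.7 241.6  78.9] F [-0.8 -4.2  7.5] M [-0.65  0.36  0.06] gap 0.124 j7 0.54
turned t 72.52 p [394.8 241.5  78.9] F [-1.2 -3.2  7.4] M [-0.85  0.15 -0.02] gap 0.118 j7 -1.04
grip t 78.02 p [395.  242.4  78.8] F [ 0.3 -1.8  5.7] M [-0.36  0.08 -0.05] gap 0.122 j7 1.5
turned t 80.17 p [395.5 241.3  78.8] F [ 1.8 -4.9 10.4] M [-1.19 -0.36 -0.03] gap 0.125 j7 0.2
rider z 62 dir 161.0 axis -13.3 inner 161.5 37.9
rider z 64 dir 161.1 axis -13.3 inner 161.6 37.6
rider z 67 dir 161.2 axis -13.3 inner 161.7 37.1
bar [394.55146419 242.77172648] 161.51739116024498 redz 68.40120948810538 249
 t 82.4 p [478.6 233.3 199.5] F [-0.9 -0.   1. ] M [-0.01 -0.01 -0.03] gap 1.003 j7 0.73
```

View pics/dz4.png

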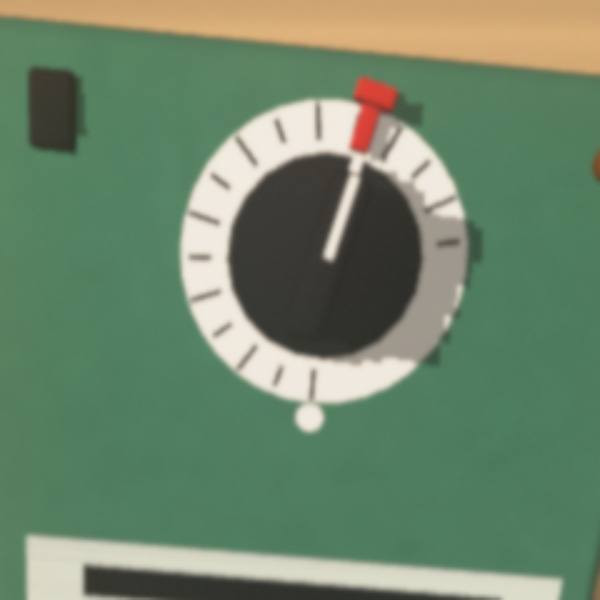

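```bash
python3 - <<'E'
from h import *
robot.goto([450,0,350],down(TH))
c,im,d=snap("scene");save("end",im);st()
E
```

```text
t 83.53 p [449.8   1.1 349.5] F [0.  0.1 0.7] M [-0.03  0.03  0.  ] gap 1.0 j7 1.48
```

View pics/end.png

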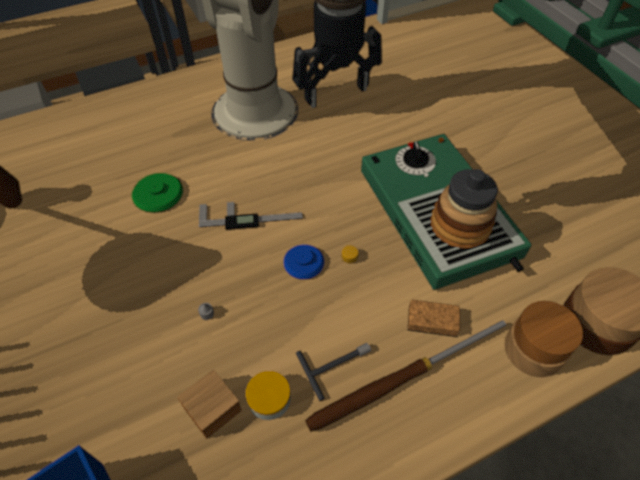

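The scene view shows the pile straight with the weight on top at (472,185). The dial is at (415,158), and the bystanders are where they were.

```bash
python3 -c "
from h import *
robot.close_job()"
```

```text
the job is handed in; nothing more can be done
```

The job is done and handed in; the last reading, just before hand-in, was about 84 s of the 210 s allowed.

- **Dial to off:** I turned it back first. The bar then stood at -4.87°, against an off direction of -4.9°.
- **Dishes:** Three loose dishes were there: the dark brown, the light yellowish and the pale cream. I piled them in that order and let each touch down with about 6 N before release. The yellowish dish lay in shadow, so I identified it by size. The camera reads dish diameters about 5 mm small, and it read 104 mm for what I took to be the 110 mm dish. The green and blue look-alikes stayed where they were.
- **Weight:** I set it down on the cream dish in the same way. The camera put its top at 209.1 mm, as expected from the pile height.
- **Dial to the rider:** I turned the dial clockwise in two grips. The pointer ended at 161.5°, against 161.0 to 161.7° measured for the rider.

**Checks:** Each layer added the expected 17 mm. The tenon centres lay within about 1.5 mm of the pile axis, with a steady 1.3 mm offset in y that I took to be camera error. One check disagreed: the rider's own axis was a poor fit, at -13° to -20°, so I did not rely on it. In the last scene view the bystanders looked unmoved. I saw no grip slackening and nothing knocked far enough to matter.

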